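# Restock the label-roll box and lock its lid

## Task

Restock the supply box for the label scale: flip the red cam lever over to free the sliding lid, push the lid fully back, and put every spare label roll from the worktop flat into the box, in one row in the trough on its floor with the roll already there, nudging rolls along the row where they leave no room. Then draw the lid fully shut over them without forcing it - it glides home only if no roll stands proud - and flip the lever back to lock it. Leave the other things on the worktop where they are.

Things in the scene. Friction and masses are not known exactly. Their poses are not given: they have to be found in the camera images.
- label_box: Low metal box for label rolls, fixed to the worktop. Origin: centre of its underside, on the worktop; z up, y along its length, x across it (away from the robot). Outside 118 (x) x 264 (y) mm, rim 48 mm up, walls 4 mm; inside 110 x 256 mm. Two runners (at y = +-137 mm, tops 58 mm up) carry the lid on behind the box as far as x = 183 mm.
- trough (a point): Middle of the trough in the box floor, 4 mm up. It runs the full 256 mm along y, 65 mm wide (x) at its foot; beside it the floor is raised to z = 14 mm, with bevelled edges, leaving room for fingers above. A roll in it tops out at 44 mm; the lid's underside runs at 49 mm, so a roll standing on a raised side stops the lid. It takes four rolls in a row with 12 mm to spare.
- lid (a joint): Sliding lid, m: 0 = fully shut, 0.118 = fully back, box wholly open. Slides along the box's x with about 1.2 N of friction (more when moved fast) and stays where it is left. Clear panel in metal edging, 116 x 260 mm, top face at z = 53 mm, with a black bar pull on top, left of the middle.
- lid_pull (a point): Middle of the lid's black bar pull, which is 14 mm thick (box x), 70 mm long (box y) and stands 20 mm up from the lid (z = 53 to 73 mm); the point is 63 mm up, at box x = -35 mm with the lid shut and +83 mm with it fully back, at y = +75 mm, left of the middle. Moves with the lid.
- cam_lever (a joint): Cam lever on the box's right-hand (-y) end, rad: 0 = locked (handle leans 45 deg in over the lid; its steel dog stands behind the catch block on the lid and bars it from opening), 1.57 = free (leans 45 deg outward). Pivots about an axis along box x, stays where left; a push sideways of about 1.2 N at its tip moves it. Unless the lid is fully shut the dog lands on the catch or in front of it.
- lever_tip (a point): Centre of the rounded tip of the lever's red handle (16 mm thick), 64 mm from the pivot. Note: a lamp tube hangs across above the box, its underside 0.56 m over the worktop, at world x = 0.52 to 0.54, y = -0.05 to -0.49 m: keep lifts there low.
- lever_pivot (a point): Pivot of the cam lever: box x = -30, y = -150, z = 74 mm.
- roll_in: Cream label roll that is already in the trough of the box at the start, somewhere about its middle. Solid roll 61 mm across, 40 mm high, core hole upward; origin: centre of its underside, z along its axis. 0.09 kg.
- roll_a: White spare label roll standing on the worktop core upward, to go into the box; absent in some starts. Solid, 61 mm across, 40 mm high; origin: centre of its underside, z along its axis. 0.06 to 0.13 kg. (The front foot of the label scale stands at world x = 0.47 m from y = 0.13 to 0.48 m; leave fingers room there.)
- roll_b: Cream spare label roll standing on the worktop core upward, to go into the box; absent in some starts. Solid, 61 mm across, 40 mm high; origin: centre of its underside, z along its axis. 0.06 to 0.13 kg. (The front foot of the label scale stands at world x = 0.47 m from y = 0.13 to 0.48 m; leave fingers room there.)
- roll_c: White spare label roll standing on the worktop core upward, to go into the box; absent in some starts. Solid, 61 mm across, 40 mm high; origin: centre of its underside, z along its axis. 0.06 to 0.13 kg. (The front foot of the label scale stands at world x = 0.47 m from y = 0.13 to 0.48 m; leave fingers room there.)
- tape_roll: Roll of brown tape lying flat, 94 mm across, 48 mm high; origin: centre of its underside. A bystander: leave it alone.
- kitchen_timer: Red and white wind-up timer, 58 mm across, 46 mm high; origin: centre of its underside. A bystander: leave it alone.
- squeeze_bottle: Upright sauce squeeze bottle, 50 x 81 x 199 mm; origin: centre of its underside. A bystander: leave it alone.
There are look-alikes about, which are no part of the job. What is shaped like the roll_c but purple is not meant.

How it is judged:
On the way, in this order (a step that is already met when the one before it is completed fails the run):
1. the cam lever is flipped over outward, freeing the lid (value of joint cam_lever above 1.2 rad), for 0.1 s.
2. the lid is pushed back, the box is open (value of joint lid above 0.108 m), for 0.1 s.
3. every roll lies flat in the trough (x of roll_in in the frame of label_box between -0.007 and 0.007 m and y of roll_in in the frame of label_box between -0.102 and 0.102 m and z of roll_in in the frame of label_box between 0 and 0.008 m and angle between the z axis of each of roll_in, roll_a, roll_b, roll_c and the z axis of label_box, either way round below 0.07 rad and x of roll_a in the frame of label_box between -0.007 and 0.007 m and y of roll_a in the frame of label_box between -0.102 and 0.102 m and z of roll_a in the frame of label_box between 0 and 0.008 m and x of roll_b in the frame of label_box between -0.007 and 0.007 m and y of roll_b in the frame of label_box between -0.102 and 0.102 m and z of roll_b in the frame of label_box between 0 and 0.008 m and x of roll_c in the frame of label_box between -0.007 and 0.007 m and y of roll_c in the frame of label_box between -0.102 and 0.102 m and z of roll_c in the frame of label_box between 0 and 0.008 m), for 0.3 s.
4. the lid is fully shut over the rolls (value of joint lid below 0.003 m), for 0.2 s.
At the end, for the whole second after the job is handed in: Lid fully shut (within 3 mm), cam lever back at locked (within 0.2 rad), and every roll at rest flat in the trough: underside within 4 mm of the trough floor, within 4 degrees of level, within 7 mm of the trough's middle line, inside the box (all of step 3 and value of joint lid below 0.003 m and value of joint cam_lever below 0.2 rad and linear speed of each of roll_in, roll_a, roll_b, roll_c below 0.02 m/s); the robot touches nothing.
It fails at once if the lid is rammed against a roll (more than 20 N) (contact force between lid and roll_in above 20 N or contact force between lid and roll_a above 20 N or contact force between lid and roll_b above 20 N or contact force between lid and roll_c above 20 N).
It fails at once if another thing on the worktop is shoved more than 3 cm (distance of any of tape_roll, kitchen_timer, squeeze_bottle from where it was at the start of the episode above 0.03 m).
Of roll_a, roll_b, roll_c only 2 to 3 are there at a start; the rules pass over those that are not, and their reading is None.
At some moment in a run one of roll_a, roll_b, roll_c may be knocked a few centimetres aside while the robot is not near it.
Once in a run the grip may slacken for a moment while it holds something.
It also fails if it takes over 210 s, if anything falls off the work surface, if the arm or the gripper's body presses on something with over 40 N, if the wrist force passes 120 N, or if a joint passes its speed limit or range.

## Robot

A 7-joint arm with a two-finger parallel gripper is mounted at the origin on a cart in front of the work surface, level with it; the furniture and walls round the work are solid. World frame = base frame: x ahead of the robot, y to its left, z up, the work surface at z = 0. Lengths are in m, angles in rad, forces in N, time in s.
With the tool pointing down it reaches from about 0.35 to 0.9 m from the base axis. Payload 19.9 kg.
Tool frame: the origin (TCP) lies between the finger pads; the fingertips stand 19 mm ahead of it and the grasp point (between the pads) is the TCP; z points along the fingers, y is the line along which they close (so a half turn about z gives the same grasp; the last joint's range is limited). The gripper opens to 94 mm and grips with 3 to 60 N. Pads are 16 mm wide; open, the fingers measure 119 mm over their backs; the gripper's body (75 mm by 177 mm) begins 78 mm behind the grasp point.
Start: joints at [1.149, 0.417, -0.01, 1.614, 0.005, 1.111, -0.053], TCP at [0.232, -0.58, 0.224] pointing down, gripper open.
Joint ranges: [-2.81, 2.81], [-0.39, 2.02], [-1.27, 1.25], [0.06, 2.57], [-1.19, 4.33], [0.19, 2], [-2.82, 2.82]. Speed limits (rad/s): [1.89, 1.89, 2.39, 2.39, 3.01, 3.01, 3.01].

## Interface

Orientations are given as a 3x3 rotation matrix whose columns are the frame's x, y, z axes.
In Python, from rig import robot gives the robot as it stands. Calls block until the motion is done:
- robot.move_ptp(position, orientation): joint-space move of the TCP to a pose.
- robot.move_linear(position, velocity=0.15, frame=None, threshold=None): straight line of the TCP; frame=None keeps the orientation; velocity is the mean speed in m/s. With threshold (N) it stops when the force on the tool has changed by that much, and returns True; else False.
- robot.goto_joints(angles): joint-space move.
- robot.gripper_to(opening): finger opening in m; the grip force is fixed at half the most; returns when the fingers have stopped.
- robot.pause(seconds).
- robot.ik(position, orientation): joint angles nearest the present ones, or None.
- robot.get_state(): the state.
- robot.grab_frame(name): name is "scene" or "top"; returns the picture (400x640x3 uint8, red, green, blue); there is no depth.
- robot.camera_info(name): a dict with "fx", "fy", "cx", "cy" (pixels), "rvec" (rotation vector, rad) and "tvec" (3), from world to camera coordinates, as OpenCV has them. Camera axes: x right, y down, z forward; pixel columns grow to the right and rows downward; lengths in m; the calibration is good to about 2 mm. A picture is of the moment at which its call begins. camera_info takes no time and is no camera call.
A pose or a line that the arm cannot do raises robot.PlanningError and nothing moves.
- robot.sign_off(): hands the job in; it is judged then, once.
The state is a dict: "time": time; "qpos": joint angles; "joint_vel": joint speeds; "effort": joint torques, N m; "ee_pos": TCP position; "tool_rot": TCP orientation; "force": force on the tool from outside, world axes, zero at the start; "moment": the same for the moment, N m; "opening": finger opening in m; "grasp_force": force on a finger pad.
Only numpy, scipy, OpenCV 4.12 (cv2) and the standard library are available. Lean on these libraries where they do the work, as an engineer would, in place of code of your own. Each camera call takes 0.05 s, during which the arm holds its last target. There are 200 camera calls.

## Working session

There is one attempt and no reset: what is moved stays moved. The work goes in short steps, each a Python script; the robot and the scene stay as the last script left them, time stands still between calls to the robot, and variables do not carry over. Pictures are saved under pics/ and viewed, at most 14 in all, crops included, and the job is handed in when it is done.

```bash
mkdir -p pics; ls
cat > h.py <<'E'
import numpy as np, cv2
from rig import robot
def snap(n,f): 
    im=robot.grab_frame(n); cv2.imwrite('pics/'+f+'.png',im[:,:,::-1]); return im
def ray(n,u,v,z):
    c=robot.camera_info(n); R=cv2.Rodrigues(np.array(c['rvec'],float))[0]; t=np.array(c['tvec'],float).ravel()
    d=R.T@np.array([(u-c['cx'])/c['fx'],(v-c['cy'])/c['fy'],1]); o=-R.T@t
    return o+d*(z-o[2])/d[2]
def proj(n,p):
    c=robot.camera_info(n); K=np.array([[c['fx'],0,c['cx']],[0,c['fy'],c['cy']],[0,0,1]],float)
    return cv2.projectPoints(np.array(p,float).reshape(-1,1,3),np.array(c['rvec'],float),np.array(c['tvec'],float),K,None)[0][:,0]
E
python3 - <<'E'
from h import *
for n in('scene','top'):
    snap(n,n+'0'); c=robot.camera_info(n); R=cv2.Rodrigues(np.array(c['rvec'],float))[0]; print(n,c['fx'],-R.T@np.array(c['tvec']).ravel())
s=robot.get_state();print(s['time'],s['tool_rot'],s['opening'])
E
```

```text
pics
scene 471.4392787551188 [-0.3067202  -1.18530683  1.01433582]
top 455.64835240281747 [ 0.46521055 -0.07468975  1.4245363 ]
0.1 [[ 9.28360891e-01  3.71679755e-01 -4.63391960e-04]
 [ 3.71680033e-01 -9.28360446e-01  9.13819688e-04]
 [-9.05464881e-05 -1.02058800e-03 -9.99999475e-01]] 0.09417523494267088
```

View pics/top0.png

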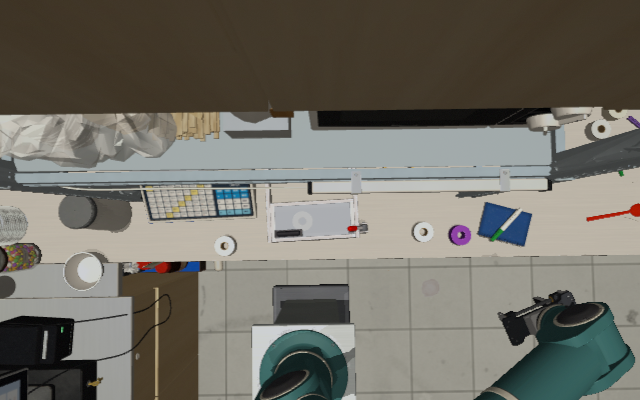

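View pics/scene0.png

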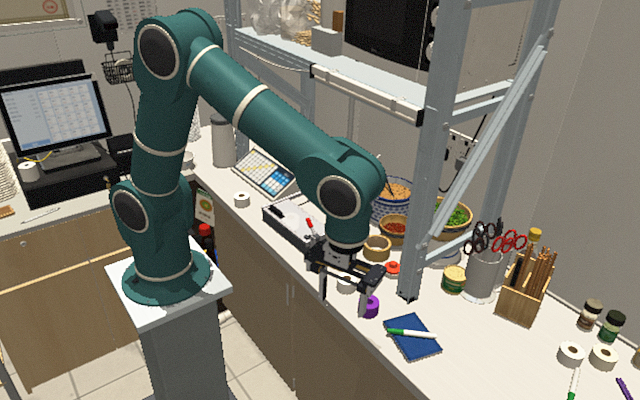

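The top view shows the box at about (313,220), white rolls at (225,245) and (423,231), a purple look-alike at (460,235) and the lever at (357,229). Next I'll enlarge it.

Run:
```python
from h import *
im=cv2.imread('pics/top0.png')
cv2.imwrite('pics/c1.png',cv2.resize(im[180:265,200:380],(800,378),interpolation=cv2.INTER_CUBIC))
for n,u,v,z in [('top',225,245,.04),('top',423,231,.04),('top',460,235,.04),('top',600,130,.04),('scene',571,353,.04),('scene',605,356,.04),('scene',242,200,.04),('scene',377,247,.048),('scene',393,266,.046),('scene',345,285,.04)]: print(n,u,v,ray(n,u,v,z).round(3))
```

```text
top 225 245 [0.4   0.229 0.04 ]
top 423 231 [ 0.434 -0.371  0.04 ]
top 460 235 [ 0.42  -0.483  0.04 ]
top 600 130 [ 0.736 -0.923  0.04 ]
scene 571 353 [ 0.725 -0.93   0.04 ]
scene 605 356 [ 0.789 -0.987  0.04 ]
scene 242 200 [0.383 0.198 0.04 ]
scene 377 247 [ 0.604 -0.321  0.048]
scene 393 266 [ 0.582 -0.42   0.046]
scene 345 285 [ 0.407 -0.396  0.04 ]
```

View pics/c1.png

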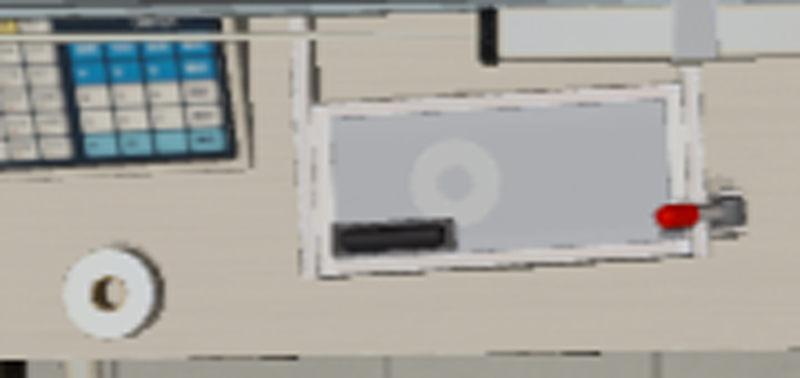

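```bash
cat >> h.py <<'E'
from scipy.optimize import least_squares
def B(b,p):
    p=np.atleast_2d(p); c,s=np.cos(b[2]),np.sin(b[2])
    return np.c_[b[0]+c*p[:,0]-s*p[:,1], b[1]+s*p[:,0]+c*p[:,1], p[:,2]]
E
python3 - <<'E'
from h import *
P=np.array([[58,130,53],[58,-130,53],[-58,-130,53],[-58,130,53],[-35,75,73],[-30,-105,119]])/1000
C=np.array([[315,105],[682,86],[690,252],[320,275],[394,236],[672,215]])*.225+[200,180]
r=least_squares(lambda b:(proj('top',B(b,P))-C).ravel(),[.46,-.05,0])
print(r.x,(r.fun.reshape(-1,2)).round(2))
print('roll_in',ray('top',302.8,221.2,.044), 'rolls', ray('top',200+110*.225,180+292*.225,.04))
E
```

```text
[ 0.47124148 -0.03890749  0.04135888] [[-1.72 -0.27]
 [ 1.88 -0.77]
 [ 2.34  0.41]
 [-0.95  0.07]
 [-0.2   0.31]
 [-1.27  0.19]]
roll_in [ 0.46873292 -0.00685769  0.044     ] rolls [0.39806332 0.23021159 0.04      ]
```

```bash
cat >> h.py <<'E'
BX=np.array([.4712,-.0389,.0414])
def bw(x,y,z): return B(BX,[x,y,z])[0]
def rot(yaw): # tool y along world direction yaw, z down
    c,s=np.cos(yaw),np.sin(yaw); return np.array([[-s,c,0],[c,s,0],[0,0,-1.]])
RB=rot(BX[2])
def flip(R): return R@np.diag([-1,-1,1.])
E
python3 - <<'E'
from h import *
for nm,R in(('RB',RB),('flip',flip(RB))):
  for p in [(-.03,-.08,.15),(-.03,-.23,.15),(-.035,.075,.15),(.083,.075,.063),(0,-.097,.036),(0,.097,.036)]:
    q=robot.ik(bw(*p),R); print(nm,p,None if q is None else np.round(q,2))
  for p in [(.398,.23,.033),(.434,-.371,.033)]: 
    q=robot.ik(p,R); print(p,None if q is None else np.round(q,2))
for y in(np.pi/2,-np.pi/2):
    q=robot.ik([.398,.23,.033],rot(y)); print(None if q is None else np.round(q,2))
E
```

```text
RB (-0.03, -0.08, 0.15) [ 0.67  0.26 -0.53  2.07  0.17  0.86  0.08]
RB (-0.03, -0.23, 0.15) [ 0.81  0.36 -0.4   1.92  0.17  0.9   0.37]
RB (-0.035, 0.075, 0.15) [ 0.54  0.25 -0.77  2.12  0.23  0.86 -0.32]
RB (0.083, 0.075, 0.063) [ 0.35  0.58 -0.61  1.9   0.45  0.8  -0.46]
RB (0, -0.097, 0.036) [ 0.62  0.51 -0.48  2.06  0.38  0.66 -0.08]
RB (0, 0.097, 0.036) [ 0.32  0.51 -0.61  2.11  0.47  0.66 -0.57]
(0.398, 0.23, 0.033) [ 0.14  0.6  -0.89  2.13  0.71  0.74 -1.18]
(0.434, -0.371, 0.033) [ 0.87  0.59 -0.28  1.87  0.24  0.71  0.5 ]
flip (-0.03, -0.08, 0.15) [-0.71  0.4   1.09  2.11 -0.45  0.9  -2.46]
flip (-0.03, -0.23, 0.15) [ 0.36  0.33  0.14  1.94 -0.06  0.88 -2.57]
flip (-0.035, 0.075, 0.15) [ 0.79  0.34 -1.08  2.11  0.39  0.9   2.67]
flip (0.083, 0.075, 0.063) [-0.9   0.81  1.08  1.94 -0.89  0.97 -2.48]
flip (0, -0.097, 0.036) [ 0.13  0.47  0.1   2.07 -0.08  0.6  -2.81]
flip (0, 0.097, 0.036) [ 0.68  0.73 -1.09  2.1   0.88  0.87  2.24]
(0.398, 0.23, 0.033) [ 0.28  0.72 -1.09  2.13  0.89  0.85  1.82]
(0.434, -0.371, 0.033) [ 0.46  0.59  0.25  1.89 -0.22  0.69 -2.26]
[ 0.17  0.62 -0.92  2.13  0.74  0.75  0.33]
[ 0.03  0.54 -0.75  2.13  0.59  0.68 -2.69]
```

Run:
```python
from h import *
robot.gripper_to(0)
robot.move_ptp(bw(-.03,-.07,.25),RB)
robot.move_linear(bw(-.03,-.07,.124),.12)
print(robot.move_linear(bw(-.03,-.164,.124),.06,threshold=14), robot.get_state()['force'], robot.get_state()['ee_pos']-bw(-.03,-.164,.124))
robot.move_linear(bw(-.03,-.13,.124),.1)
robot.move_linear(bw(-.03,-.10,.20),.2)
robot.gripper_to(.06)
robot.move_ptp(bw(-.035,.075,.15),RB)
im=snap('scene','s1'); print(robot.get_state()['time'])
cv2.imwrite('pics/s1c.png',cv2.resize(im[160:340,200:460,::-1],(780,540),interpolation=cv2.INTER_CUBIC))
```

```text
True [0.85901685 5.99156175 5.19558479] [ 9.54154841e-05  3.27475083e-03 -5.18855256e-05]
8.875
```

View pics/s1c.png

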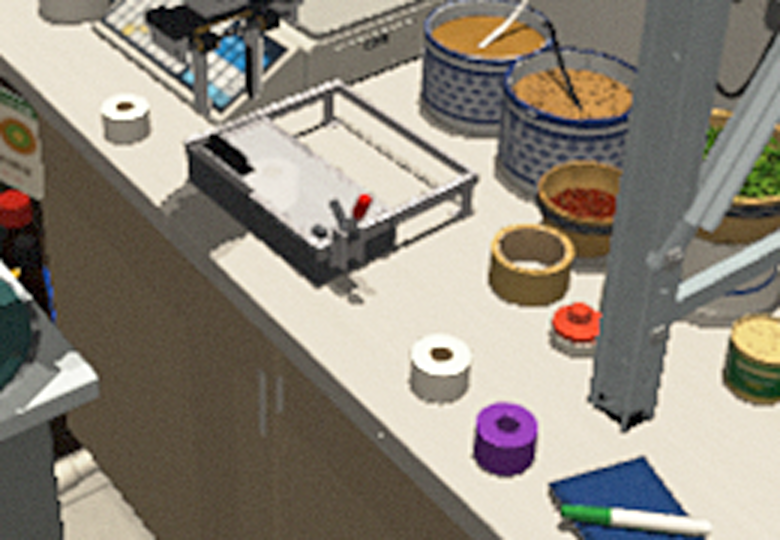

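Run:
```python
from h import *
p=proj('scene',[bw(-.03,-.195,.119),bw(-.03,-.105,.119),bw(-.03,-.15,.138),bw(-.03,-.15,.074),bw(-.035,.075,.073),bw(0,.03,.044)])
print((p-[200,160])*3)
print(ray('scene',200+125/3,160+104/3,.04),ray('scene',200+440/3,160+354/3,.04))
```

```text
[[374.44175177 218.60839338]
 [322.62960167 179.88847523]
 [348.41765277 184.53805288]
 [347.17161841 232.09238746]
 [227.30826953 144.22025524]
 [273.05253912 171.13444402]]
[0.40021769 0.23255547 0.04      ] [ 0.43071608 -0.37445103  0.04      ]
```

Run:
```python
from h import *
robot.gripper_to(0)
robot.move_ptp(bw(-.03,-.12,.20),RB)
robot.move_linear(bw(-.03,-.12,.119),.12)
for y in (-.15,-.16,-.165,-.17,-.174):
    t=robot.move_linear(bw(-.03,y,.119),.04,threshold=25); s=robot.get_state(); print(y,t,s['force'].round(1) if hasattr(s['force'],'round') else s['force'])
    if t: break
robot.move_linear(bw(-.03,-.12,.15),.12)
robot.move_linear(bw(-.03,-.10,.20),.2)
robot.gripper_to(.06)
robot.move_ptp(bw(-.035,.075,.15),RB)
im=snap('scene','s2'); 
cv2.imwrite('pics/s2c.png',cv2.resize(im[200:260,270:350,::-1],(640,480),interpolation=cv2.INTER_CUBIC))
```

```text
-0.15 False [-0.6  0.7 -0.9]
-0.16 False [-0.2  8.4  2.7]
-0.165 True [-1.4 11.8 10.9]
```

View pics/s2c.png

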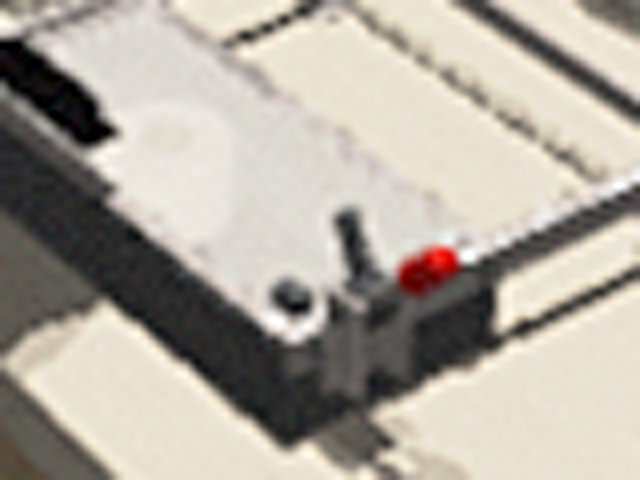

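The red tip now sits at the predicted free position, so the lever is over. Next is the lid.

Run:
```python
from h import *
robot.move_linear(bw(-.035,.075,.078),.08,threshold=15)
robot.gripper_to(0); s=robot.get_state(); print(s['opening'],s['grasp_force'],s['ee_pos'])
t=robot.move_linear(bw(.075,.075,.078),.08,threshold=30)
t2=robot.move_linear(bw(.087,.075,.078),.03,threshold=12) if not t else 0
s=robot.get_state(); print(t,t2,s['force'],s['ee_pos']-bw(.083,.075,.078),s['opening'])
robot.gripper_to(.06); robot.move_linear(bw(.083,.075,.14),.1)
robot.move_ptp([.40,.12,.25],RB)
robot.move_ptp([.36,.15,.20],rot(np.pi/2))
im=snap('top','t3'); print(robot.get_state()['time'])
cv2.imwrite('pics/t3c.png',cv2.resize(im[170:265,200:440,::-1],(800,317),interpolation=cv2.INTER_CUBIC))
```

```text
0.013737718481703362 29.997678101062775 [0.43395299 0.03462724 0.0780943 ]
False True [-3.44769009 -0.76896336 10.42005903] [ 0.0010217   0.00017289 -0.00016528] 0.013336141511289154
23.4
```

View pics/t3c.png

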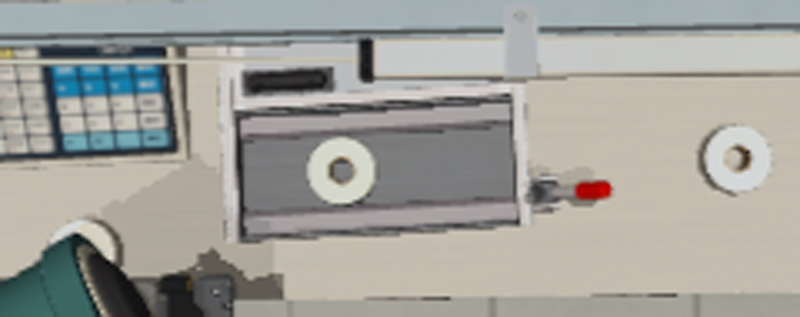

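Run:
```python
from h import *
f=lambda p:((proj('top',p)-[200,170])/.3).round(0).tolist()
print(f([bw(0,.128,.048),bw(0,-.128,.048),bw(-.055,.128,.048),bw(-.055,-.128,.048),bw(.055,.128,.048)]))
r=ray('top',302.3,221,.044); d=r-bw(0,0,.044); c,s=np.cos(BX[2]),np.sin(BX[2]); print('roll_in box',c*d[0]+s*d[1],-s*d[0]+c*d[1])
print('right roll',ray('top',200+737*.3,170+158*.3,.04))
im=cv2.imread('pics/t3.png'); 
for p in [bw(x,y,.004) for x in(-.0325,.0325) for y in(.128,-.128)]+[bw(x,y,.048) for x in(-.055,.055) for y in(.128,-.128)]:
  print(p.round(3),f([p]))
```

```text
[[237.0, 175.0], [519.0, 160.0], [240.0, 236.0], [523.0, 220.0], [234.0, 115.0]]
roll_in box -0.00045116888706354897 0.033595326044083454
right roll [ 0.4751932  -0.36615939  0.04      ]
[0.433 0.088 0.004] [[244.0, 210.0]]
[ 0.444 -0.168  0.004] [[518.0, 195.0]]
[0.498 0.09  0.004] [[240.0, 140.0]]
[ 0.509 -0.165  0.004] [[514.0, 125.0]]
[0.411 0.087 0.048] [[240.0, 236.0]]
[ 0.422 -0.169  0.048] [[523.0, 220.0]]
[0.521 0.091 0.048] [[234.0, 115.0]]
[ 0.531 -0.165  0.048] [[515.0, 99.0]]
```

```bash
cat >> h.py <<'E'
def st(*k): s=robot.get_state(); return [np.round(s[x],4) for x in k]
E
python3 - <<'E'
from h import *
robot.move_ptp(bw(0,.033,.16),RB); robot.gripper_to(.074)
t=robot.move_linear(bw(0,.033,.038),.1,threshold=10); print('down',t,st('force','ee_pos'))
if not t:
    robot.gripper_to(.0); print(st('opening','force'))
    t=robot.move_linear(bw(0,.033,.0395),.03)
    t=robot.move_linear(bw(0,-.002,.0395),.05,threshold=20); print(t,st('force'))
    robot.move_linear(bw(0,-.002,.038),.03)
    robot.gripper_to(.074)
robot.move_linear(bw(0,-.002,.15),.15)
# left roll
R=rot(np.pi/2)
robot.move_ptp([.40,.15,.2],R); robot.gripper_to(.094)
im=snap('top','t4'); snap('scene','s4')
cv2.imwrite('pics/j4.png',np.vstack([cv2.resize(im[170:265,200:440,::-1],(720,285)),cv2.resize(cv2.imread('pics/s4.png')[140:300,180:420],(450,300)).copy()[:, :].repeat(1,1) if 0 else cv2.copyMakeBorder(cv2.resize(cv2.imread('pics/s4.png')[140:300,180:420],(450,300)),0,0,0,270,0)]))
print(st('time'))
E
```

```text
down False [array([-0.4561, -0.3362,  0.6235]), array([ 0.4702, -0.006 ,  0.0385])]
[np.float64(0.0597), array([-1.2347,  0.237 ,  6.8737])]
False [array([ 0.0144, -0.059 , -0.6721])]
[np.float64(31.1583)]
```

View pics/j4.png

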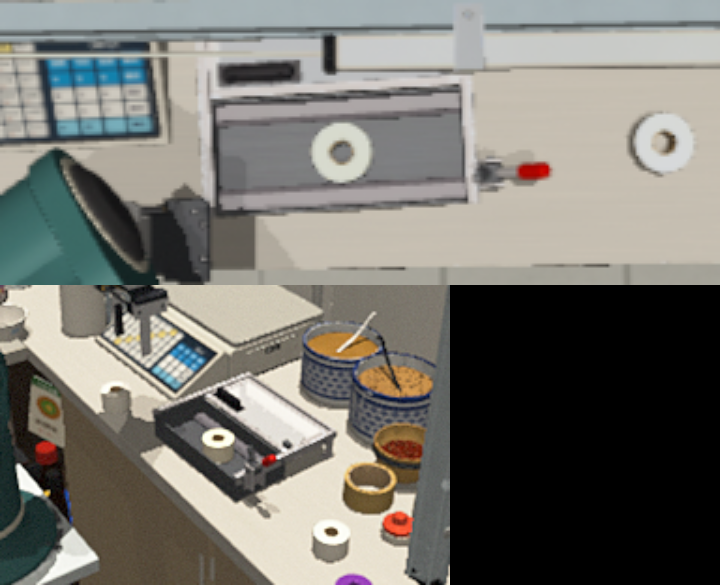

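roll_in now sits mid-trough at (341,152), and the left roll is unmoved at scene pixel (241,196). I'll fetch it now.

Run:
```python
from h import *
R=rot(np.pi/2)
robot.move_ptp([.399,.231,.13],R)
t=robot.move_linear([.399,.231,.035],.1,threshold=8); print(t,st('force','ee_pos'))
if t: raise SystemExit
robot.gripper_to(0); print(st('opening'))
robot.move_linear([.399,.231,.14],.12); print(st('opening','grasp_force','force'))
robot.move_linear([.40,.15,.16],.15)
robot.move_ptp(bw(0,.075,.15),RB); print(st('opening','grasp_force','force','time'))
im=snap('scene','s5'); cv2.imwrite('pics/s5c.png',cv2.resize(im[140:260,220:380,::-1],(640,480)))
```

```text
False [array([-0.6346, -0.1613, -0.633 ]), array([0.3993, 0.2311, 0.0355])]
[np.float64(0.0597)]
[np.float64(0.0598), np.float64(29.9928), array([-0.3482, -0.6518, -1.2917])]
[np.float64(0.0597), np.float64(29.9929), array([ 0.3537, -0.9432, -0.7392]), np.float64(36.25)]
```

View pics/s5c.png

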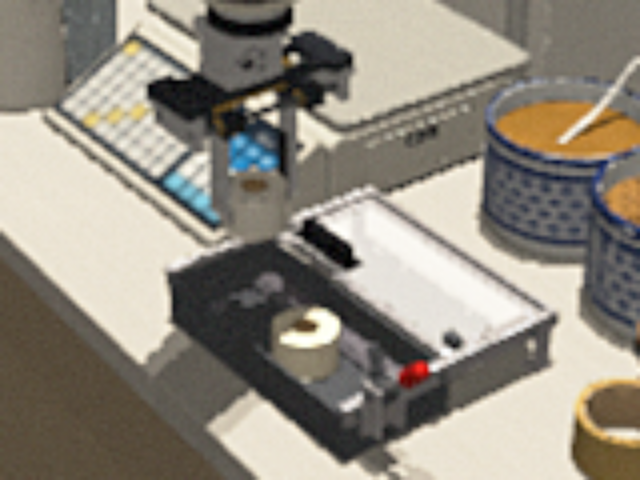

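The roll hangs upright between the fingers at (258,205) in the crop. I'll lower it.

Run:
```python
from h import *
t=robot.move_linear(bw(0,.075,.055),.1,threshold=12); print(t,st('opening'))
t=robot.move_linear(bw(0,.075,.038),.03,threshold=6); print(t,st('ee_pos','force','opening'))
robot.gripper_to(.076); robot.move_linear(bw(0,.075,.15),.15)
robot.move_ptp([.44,-.30,.2],RB); robot.gripper_to(.094)
im=snap('top','t6'); print(st('time'))
cv2.imwrite('pics/t6c.png',cv2.resize(im[170:265,200:470,::-1],(800,281),interpolation=cv2.INTER_CUBIC))
```

```text
False [np.float64(0.0598)]
True [array([0.468 , 0.0359, 0.0388]), array([ 0.3241, -0.4871,  2.9849]), np.float64(0.0596)]
[np.float64(41.1417)]
```

View pics/t6c.png

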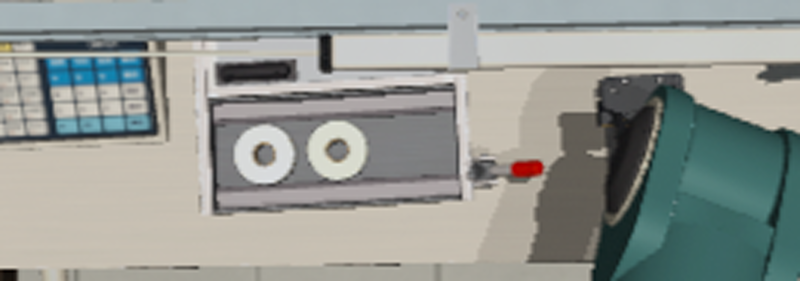

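Both rolls lie in the trough at (265,154) and (338,150). Next is the right-hand roll.

Run:
```python
from h import *
print(ray('scene',356.5,268.5,.04))
x,y=.475,-.366
robot.move_ptp([x,y,.13],RB)
t=robot.move_linear([x,y,.035],.1,threshold=8); print(t,st('force','ee_pos'))
if t: raise SystemExit
robot.gripper_to(0); print(st('opening'))
robot.move_linear([x,y,.16],.12); print(st('opening','grasp_force'))
robot.move_linear([.44,-.28,.19],.15)
robot.move_ptp(bw(0,-.078,.19),RB); print(st('opening','grasp_force','time'))
im=snap('scene','s7'); cv2.imwrite('pics/s7c.png',cv2.resize(im[160:280,240:400,::-1],(640,480)))
```

```text
[ 0.48430097 -0.35794133  0.04      ]
False [array([-0.0962, -0.9507, -0.1311]), array([ 0.4753, -0.3662,  0.0356])]
[np.float64(0.0597)]
[np.float64(0.0596), np.float64(29.9986)]
[np.float64(0.0595), np.float64(29.9987), np.float64(46.0583)]
```

View pics/s7c.png

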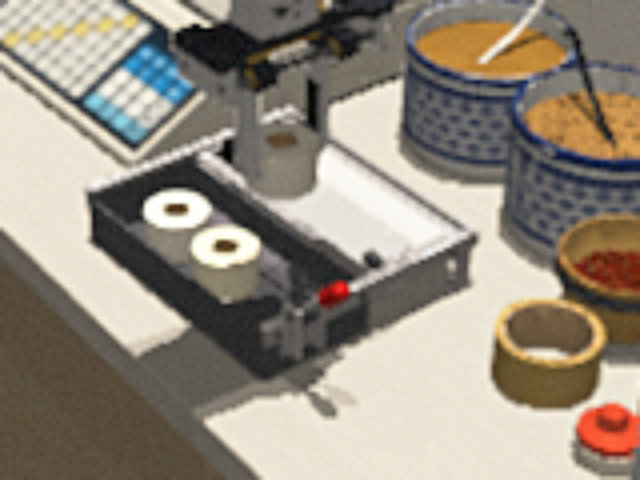

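Run:
```python
from h import *
t=robot.move_linear(bw(0,-.078,.065),.1,threshold=12); print(t,st('opening'))
t=robot.move_linear(bw(0,-.078,.038),.03,threshold=6); print(t,st('ee_pos','force','opening'))
robot.gripper_to(.076); robot.move_linear(bw(0,-.078,.16),.15)
robot.move_ptp([.36,.2,.25],RB)
im=snap('top','t8'); im2=snap('scene','s8'); print(st('time'))
cv2.imwrite('pics/j8.png',np.vstack([cv2.resize(im[180:260,240:400,::-1],(560,280),interpolation=cv2.INTER_CUBIC),cv2.resize(im2[170:260,220:400,::-1],(560,280),interpolation=cv2.INTER_CUBIC)]))
```

```text
False [np.float64(0.0596)]
True [array([ 0.4742, -0.1168,  0.0389]), array([-0.8441, -0.2476,  4.861 ]), np.float64(0.0596)]
[np.float64(51.175)]
```

View pics/j8.png

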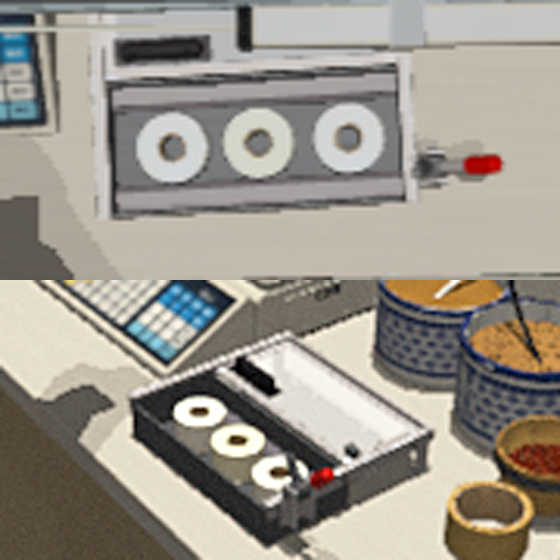

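Three rolls lie flat in a row. I'll check once over the whole worktop for a third spare.

View pics/s8.png

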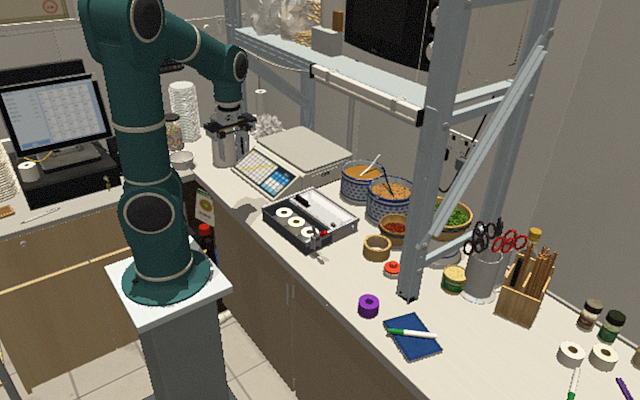

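The worktop holds no other spare in reach; the two rolls at (571,353) and (605,356) are about 1.2 m away, so they are background. I'll close the lid.

Run:
```python
from h import *
robot.gripper_to(.06)
robot.move_ptp(bw(.04,.075,.16),RB)
robot.move_linear(bw(.084,.075,.14),.1)
robot.move_linear(bw(.084,.075,.078),.08,threshold=15)
robot.gripper_to(0); print(st('opening','grasp_force'))
t=robot.move_linear(bw(-.026,.075,.078),.06,threshold=12); print(t,st('ee_pos','force'))
if t: raise SystemExit
t=robot.move_linear(bw(-.041,.075,.078),.02,threshold=14); print(t,st('force'),robot.get_state()['ee_pos']-bw(-.035,.075,.078))
robot.gripper_to(.05); robot.move_linear(bw(-.035,.075,.16),.12)
robot.gripper_to(0)
robot.move_ptp(bw(-.06,-.12,.24),RB); robot.move_ptp(bw(-.03,-.235,.22),RB)
im=snap('top','t9'); im2=snap('scene','s9'); print(st('time'))
cv2.imwrite('pics/j9.png',np.vstack([cv2.resize(im[180:260,240:400,::-1],(560,280),interpolation=cv2.INTER_CUBIC),cv2.resize(im2[170:260,220:400,::-1],(560,280),interpolation=cv2.INTER_CUBIC)]))
```

```text
[np.float64(0.0136), np.float64(30.0)]
False [array([0.4421, 0.0349, 0.078 ]), array([-0.6563, -3.8503,  0.332 ])]
True [array([ 5.0504, -0.975 , -3.3834])] [ 8.93941326e-04 -1.12630541e-04  1.53939186e-05]
[np.float64(61.3583)]
```

View pics/j9.png

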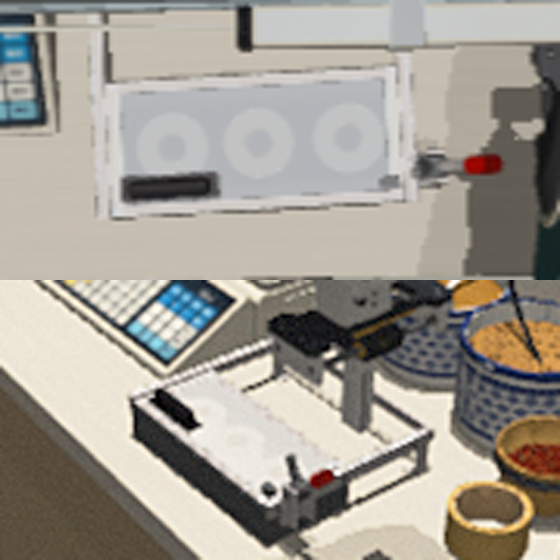

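The lid is shut: it travelled 118 mm between stops and the rolls show through the panel. I'll lock the lever.

Run:
```python
from h import *
robot.move_linear(bw(-.03,-.235,.119),.12)
t=robot.move_linear(bw(-.03,-.15,.119),.06,threshold=20); print(t,st('force'))
for y in (-.145,-.14,-.135,-.131,-.127):
    t=robot.move_linear(bw(-.03,y,.119),.04,threshold=25); print(y,t,st('force'))
    if t: break
robot.move_linear(bw(-.03,-.19,.13),.12)
robot.move_linear(bw(-.03,-.235,.22),.2)
robot.move_ptp([.3,-.4,.25],RB)
im=snap('top','t10'); im2=snap('scene','s10'); print(st('time'))
cv2.imwrite('pics/j10.png',np.vstack([cv2.resize(im[180:260,240:400,::-1],(560,280),interpolation=cv2.INTER_CUBIC),cv2.resize(im2[200:250,270:370,::-1],(560,280),interpolation=cv2.INTER_CUBIC)]))
a=proj('scene',[bw(-.03,-.105,.119),bw(-.03,-.15,.074),bw(-.03,-.15-.064*np.sin(-.585),.074+.064*np.cos(-.585))]);print((a-[270,200])*5.6+[0,280])
```

```text
False [array([ 0.7113, -0.5119,  0.0822])]
-0.145 False [array([ 0.6819, -0.3148,  0.9746])]
-0.14 False [array([ 1.1115, -0.8209,  1.0278])]
-0.135 False [array([ 0.2554, -1.8873,  1.8378])]
-0.131 False [array([ -0.7519, -16.8219,   5.5892])]
-0.127 False [array([ -0.275 , -34.5773,   1.872 ])]
[np.float64(67.4833)]
[[210.24192312 391.79182043]
 [256.05368769 489.23912325]
 [220.46801809 387.64976429]]
```

View pics/j10.png

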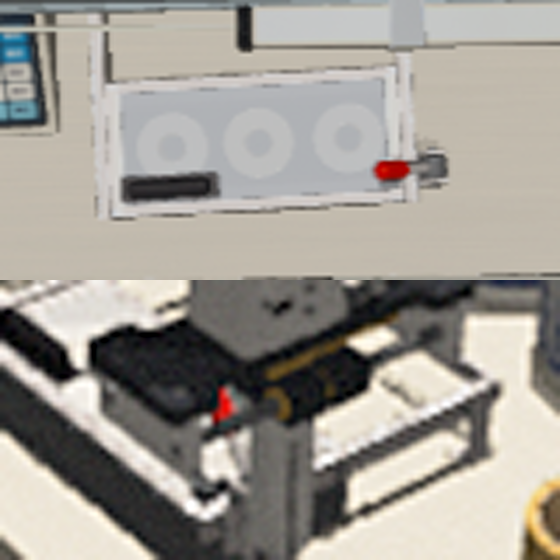

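In the top view the red tip's end is back at its starting column (about 347). The push force rose to 34 N at the end, so the lever is against its stop. I'll hand in.

```bash
python3 -c "
from h import *
print(robot.sign_off())"
```

```text
the job is handed in; nothing more can be done
None
```

I handed the job in with the lid shut, the lever locked, and the two white spares in one row in the trough with the cream roll. The sign-off returned no verdict. I found no third spare within reach and took roll_b as absent; two more rolls about 1.2 m away were left as background.

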